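Start up the airbrush station: extractor, compressor, then bleed the line

ROBOT

A 6-joint arm with a two-finger parallel gripper is mounted at the origin on the work surface. World frame = base frame: x ahead of the robot, y to its left, z up, the work surface at z = 0. Lengths are in m, angles in degrees, forces in N, time in s.
With the tool pointing down it reaches from about 0.375 to 0.9 m from the base axis. Payload 3.1 kg.
Tool frame: the origin (TCP) lies at the very end of the fingers, on their centre line; the grasp point (between the pads) lies 19 mm behind it (bot.tcp_to_grasp is the distance from the TCP to the grasp point, in m); z points along the fingers, y is the line along which they close (so a half turn about z gives the same grasp; the last joint's range is limited). The gripper opens to 87 mm and grips with 3 to 60 N. Pads are 19 mm wide; open, the fingers measure 117 mm over their backs; the gripper's body (75 mm by 190 mm) begins 51 mm behind the grasp point.
Start: joints at [56.637, 30.224, 82.088, -0, 67.689, -10.227], TCP at [0.246, 0.575, 0.223] pointing down, gripper open.
Joint ranges: [-176.69, 176.69], [-43.24, 126.21], [12.49, 139.97], [-82, 262], [0, 151.66], [-163.58, 163.58]. Speed limits (degrees/s): [159.86, 159.86, 180, 180, 180, 180].

INTERFACE

Orientations are given as a 3x3 rotation matrix whose columns are the frame's x, y, z axes.
In Python, from rig import telemetry, capture, camera_info, job, bot gives the robot as it stands. The module is installed in compiled form; this text tells all that it offers.
- The arm moves only by the tool carry_out, never from a script. Its argument "deltas" is a list that holds one entry, the list of rows, each a list of 7 numbers: the shift along the tool's x, y, z scaled (see below), then the turn, a rotation vector about the tool's x, y, z scaled (see below), then the closure, from -1 (fully open) to 1 (shut). In form: [[[dx, dy, dz, ax, ay, az, claw], ...]]. A call has exactly 10 rows; each row is the pose to reach, as a shift and turn from the pose commanded when the call began, along the tool's axes at that moment, turning the shorter way round; what a row does not reach only later rows make up. The controller multiplies each number of a shift by 15 cm and each number of a turn by 360 degrees. A row lasts 1/12 s, in which the tool goes at most 41.7 mm and 7.16 degrees, less where a joint would pass 70% of its speed; a pose out of reach is approached as far as the arm can. A call with a number of a shift or a turn outside -1 to 1 is refused whole. A call with a gripper value outside its range is refused whole. The fingers move at their own pace and stop on an object; the grip force is fixed at half the most. Time passes only in rows, so rows that repeat a pose let the fingers close, or fill a call up. It gives the time, the measured TCP pose, the force, the opening and the grip force at its end, in the units of the state.
- telemetry.read_state(): the state, without advancing time (a new reading comes with each control period).
- capture(name): name is "scene" or "side" or "wrist"; returns the picture (384x512x3 uint8, red, green, blue); there is no depth.
- camera_info(name): a dict with "mtx" (3x3 intrinsics, pixels), "cam_to_world" (4x4, takes a point from camera to world coordinates); the wrist camera has in their place "T_tool_cam" (4x4, takes a point from camera to tool coordinates, whose origin is the TCP and whose axes are the flange's). Camera axes: x right, y down, z forward; pixel columns grow to the right and rows downward; lengths in m; the calibration is good to about 2 mm. The wrist camera is an equidistant fisheye: a pixel r from the principal point sees the ray r / f radians off the axis. A picture is of the moment at which its call begins: read the wrist's pose just before it. camera_info takes no time and is no camera call.
- job.hand_in(): hands the job in; it is judged then, once.
The state is a dict: "time_s": time; "joint_positions": joint angles; "qvel": joint speeds; "tau": joint torques, N m; "position": TCP position; "tcp_rot": TCP orientation; "force": force on the tool from outside, world axes, zero at the start; "moment": the same for the moment, N m; "opening": opening from 0.0 (shut) to 1.0 (fully open); "grasp_force": force on a finger pad.
Only numpy, scipy, OpenCV 4.12 (cv2) and the standard library are available. Lean on these libraries where they do the work, as an engineer would, in place of code of your own. Each camera call takes 0.05 s, during which the arm holds its last target. There are 200 camera calls.

TASK

Start up the airbrush station using only the fingertips: first press down the raised, black-dotted end of the orange rocker until it is fully over (extractor fan on), then do the same with the green rocker on the compressor, and last press the blue bleed button on the air filter block fully down, hold it there for two seconds and let it come up again. Leave the white lamp rocker off, and do not pick up, shift or knock over the switch boxes or anything else on the bench.

Things in the scene. Friction and masses are not known exactly. Their poses are not given: they have to be found in the camera images.
- fan_box: Black loose switch box of the extractor fan on rubber feet, 88 x 60 x 45 mm, 0.4 to 0.8 kg, carrying the orange rocker, a 56 x 30 mm paddle that rocks 0.2 rad either side of level about a pivot across its middle. Origin: centre of its underside, x along the paddle. It stands on the green cutting mat, left or right.
- fan_press (a point): Orange rocker. Point on the paddle's top face, 19 mm from the pivot on the half that is raised when off (black dot): press straight down here. x points from the pivot to that end when off, z up. Height 61 mm when off, 7.5 mm lower when on; the face slopes 0.2 rad; nothing within 28 mm is higher
- fan (a joint): Angle of the orange paddle: 0 = off, 0.40 = fully on (its stop); starts within 0.05 of off. Stiff (about 2.4 N at the press point, more nearer the pivot), has no spring and stays where it is left.
- lamp_box: The twin of the fan box, with a white rocker (work lamp), off. Leave it alone. Origin: centre of its underside.
- lamp (a joint): Angle of the white paddle, built like the orange one: 0 = off, 0.40 = on. Must stay off.
- compressor: White desktop compressor fixed to the bench, 180 x 120 x 120 mm (x, y, z), green rocker on its top centred 30 mm to the -x side of the middle; a black carrying handle across its top 60 mm to the +x side of the middle rises to 164 mm. Origin: centre of its underside. On the left or the right of the bench.
- comp_press (a point): Green rocker, a 56 x 30 mm paddle that rocks 0.2 rad either side of level about a pivot across its middle. Point on the paddle's top face, 19 mm from the pivot on the half that is raised when off (black dot): press straight down here. x points from the pivot to that end when off, z up. Height 136 mm when off, 7.5 mm lower when on; the face slopes 0.2 rad; nothing within 28 mm is higher
- comp (a joint): Angle of the green paddle: 0 = off, 0.40 = fully on (its stop); starts within 0.05 of off. Stiff (about 2.4 N at the press point, more nearer the pivot), has no spring and stays where it is left.
- air_block: Aluminium air filter block fixed to the bench, 80 x 70 x 50 mm, with a gauge on its -x side and the blue bleed button on top. Origin: centre of its underside. On the other side of the bench from the compressor.
- bleed_top (a point): Centre of the top of the round blue bleed button, 36 mm across, 74 mm above the table when up, moving straight down 8 mm; its black collar, 52 mm across, ends 62 mm above the table (4 mm below the fully pressed top).
- bleed (a joint): Travel of the blue button: 0 = up, 0.008 m = fully down. Spring: it starts to give at about 1.8 N, takes 6 N fully down, and comes back up when let go.
- jar_red: Red paint jar, 36 mm across, 44 mm tall. A bystander. Origin: centre of its underside.
- jar_yellow: Yellow paint jar, 36 mm across, 44 mm tall. A bystander. Origin: centre of its underside.
- jar_black: Black paint jar, 36 mm across, 44 mm tall. A bystander. Origin: centre of its underside.
- thinner: White bottle with grey cap, 60 mm across, 120 mm tall. A bystander. Origin: centre of its underside.
- cleaner: White bottle with red cap, 60 mm across, 120 mm tall. A bystander. Origin: centre of its underside.
- dish: Small steel mixing dish, 52 mm across, 22 mm tall. A bystander. Origin: centre of its underside.
- model_car: Blue model car, 110 x 52 x 37 mm. A bystander. Origin: centre of its underside.

How it is judged:
By the outcome, as a careful person would: the job done as asked, in the order asked, and still so for the second after the job is handed in, with the robot touching nothing.
It also fails if it takes over 58 s, if anything falls off the work surface, if the arm or the gripper's body presses on something with over 40 N, if the wrist force passes 120 N, or if a joint passes its speed limit or range.

## Working session

There is one attempt and no reset: what is moved stays moved. The work goes in short steps, Python scripts to look and compute and a tool call to move; the robot and the scene stay as the last step left them, time stands still between calls to the robot, and variables do not carry over. Pictures are saved under pics/ and viewed, at most 10 in all, crops included, and the job is handed in when it is done.

Besides the shell and the picture viewer there is one more tool, called by a JSON object that holds its "method" and its "body". carry_out: Moves the arm, as the interface text tells. Its arguments: {"type":"object","properties":{"deltas":{"type":"array","items":{"type":"array","items":{"type":"array","items":{"type":"number"}}}}},"required":["deltas"]}

```bash
mkdir -p pics; python3 - <<'E'
from rig import telemetry, capture, camera_info
import cv2,numpy as np
s=telemetry.read_state();print(s['time_s'],s['position'],s['tcp_rot'],s['opening'])
for n in('scene','side','wrist'):
    im=capture(n);cv2.imwrite(f'pics/{n}0.png',im[...,::-1]);print(n,camera_info(n))
a=[cv2.imread(f'pics/{n}0.png') for n in('scene','side')]
E
```

```text
0.0 [0.24514696 0.57410164 0.22157903] [[-9.19557746e-01  3.92953135e-01 -1.17704802e-03]
 [ 3.92954733e-01  9.19555983e-01 -1.83623910e-03]
 [ 3.60805640e-04 -2.15105448e-03 -9.99997621e-01]] 1.003215158607587
scene {'mtx': array([[353.68844812,   0.        , 249.26382339],
       [  0.        , 353.68844812, 190.55633291],
       [  0.        ,   0.        ,   1.        ]]), 'cam_to_world': array([[-0.86877656,  0.26465692, -0.41854989,  1.05662812],
       [ 0.49511683,  0.48011153, -0.7241217 ,  0.75814899],
       [ 0.00930681, -0.83633106, -0.54814574,  0.70316268],
       [ 0.        ,  0.        ,  0.        ,  1.        ]])}
side {'mtx': array([[354.65279934,   0.        , 256.78703727],
       [  0.        , 354.65279934, 192.47397615],
       [  0.        ,   0.        ,   1.        ]]), 'cam_to_world': array([[-0.84800279, -0.37929319,  0.37017287,  0.06170325],
       [-0.5299726 ,  0.60091798, -0.59835326,  0.85987566],
       [ 0.00450778, -0.70358671, -0.71059512,  1.12465678],
       [ 0.        ,  0.        ,  0.        ,  1.        ]])}
wrist {'mtx': array([[297.31863964,   0.        , 250.73750399],
       [  0.        , 297.31863964, 188.42133944],
       [  0.        ,   0.        ,   1.        ]]), 'T_tool_cam': array([[-7.85492347e-04, -9.62603487e-01, -2.70913105e-01,
         7.48100906e-02],
       [ 9.99999328e-01, -9.86984762e-04,  6.07512709e-04,
        -1.35437852e-05],
       [-8.52180958e-04, -2.70912446e-01,  9.62603616e-01,
        -1.62579744e-01],
       [ 0.00000000e+00,  0.00000000e+00,  0.00000000e+00,
         1.00000000e+00]])}
```

View pics/scene0.png

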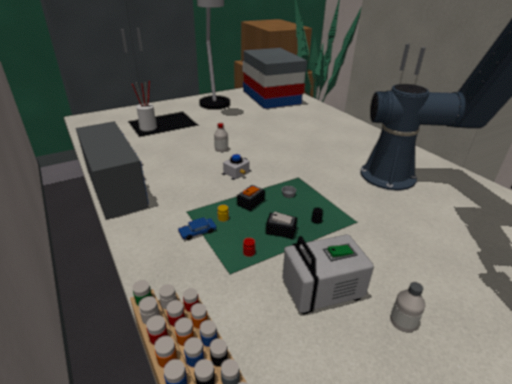

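View pics/side0.png

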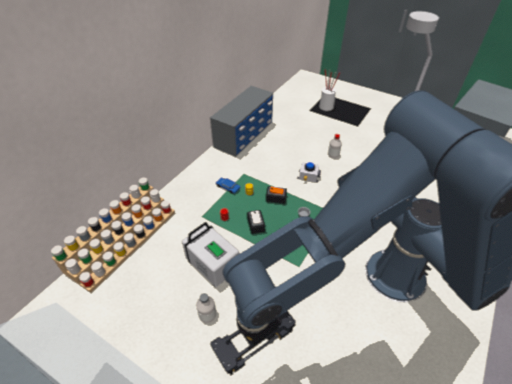

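The scene view shows the compressor (330,265) with its green rocker (342,252), the fan box (252,196), the lamp box (283,223) and the air block (236,165). The side view shows the same at (215,250), (277,191), (257,220) and (310,170). Next I'll triangulate coarse positions.

```bash
cat > h.py <<'E'
import numpy as np,cv2
from rig import telemetry, capture, camera_info
def ray(n,p,pose=None):
    c=camera_info(n);K=c['mtx'];d=np.array([(p[0]-K[0,2])/K[0,0],(p[1]-K[1,2])/K[1,1]])
    if n=='wrist':
        r=np.hypot(*d);v=np.array([*(d/max(r,1e-9)*np.sin(r)),np.cos(r)])
        P,R=pose;T=c['T_tool_cam'];return P+R@T[:3,3],R@T[:3,:3]@v
    T=c['cam_to_world'];v=T[:3,:3]@np.array([*d,1]);return T[:3,3],v/np.linalg.norm(v)
def plane(r,z): o,v=r;return o+v*(z-o[2])/v[2]
def tri(rs):
    A=sum(np.eye(3)-np.outer(v,v) for o,v in rs);b=sum((np.eye(3)-np.outer(v,v))@o for o,v in rs)
    X=np.linalg.solve(A,b);return X,max(np.linalg.norm(np.cross(X-o,v)) for o,v in rs)
COL=dict(orange=((6,150,110),(16,255,255)),blue=((108,150,60),(125,255,255)),green=((55,170,90),(75,255,255)),red=((0,170,80),(4,255,255)),yellow=((17,150,110),(30,255,255)))
def blobs(im,c,amin=8):
    hsv=cv2.cvtColor(im,cv2.COLOR_RGB2HSV);m=cv2.inRange(hsv,*map(np.array,COL[c]))
    n,l,s,ce=cv2.connectedComponentsWithStats(m);return [(s[i,4],ce[i].round(1).tolist()) for i in range(1,n) if s[i,4]>=amin]
E
python3 - <<'E'
from h import *
a={n:cv2.imread(f'pics/{n}0.png')[...,::-1].copy() for n in('scene','side')}
for n,(u,v) in dict(scene=(180,140),side=(190,150)).items():
    for c in COL: print(n,c,blobs(a[n],c))
    hsv=cv2.cvtColor(a[n],cv2.COLOR_RGB2HSV)
    for p in ((342,252),(300,200)) if n=='scene' else ((216,250),(230,210)): print(hsv[p[1],p[0]])
E
```

```text
scene orange [(np.int32(8), [260.4, 22.9]), (np.int32(68), [250.6, 189.8]), (np.int32(10), [193.0, 318.2]), (np.int32(22), [179.5, 335.7]), (np.int32(23), [160.4, 356.7])]
scene blue [(np.int32(59), [293.6, 100.2]), (np.int32(42), [271.3, 103.4]), (np.int32(12), [282.5, 102.4]), (np.int32(34), [235.7, 157.1]), (np.int32(17), [182.4, 232.9]), (np.int32(9), [199.4, 231.6]), (np.int32(25), [191.2, 362.0])]
scene green []
scene red [(np.int32(8), [219.9, 124.9]), (np.int32(131), [248.1, 245.1]), (np.int32(39), [187.8, 305.7]), (np.int32(39), [172.3, 320.0]), (np.int32(42), [152.7, 337.9])]
scene yellow [(np.int32(64), [222.0, 208.5])]
[ 70 219  84]
[ 75 128  78]
side orange [(np.int32(76), [276.4, 190.3]), (np.int32(42), [116.3, 210.3]), (np.int32(41), [137.6, 214.3]), (np.int32(36), [157.9, 217.9])]
side blue [(np.int32(8), [269.5, 98.6]), (np.int32(18), [263.1, 105.1]), (np.int32(8), [252.8, 113.2]), (np.int32(11), [256.7, 117.1]), (np.int32(10), [267.9, 117.8]), (np.int32(35), [249.0, 124.8]), (np.int32(9), [238.2, 125.9]), (np.int32(18), [256.6, 129.4]), (np.int32(12), [239.0, 132.5]), (np.int32(16), [244.1, 141.2]), (np.int32(32), [309.4, 165.8]), (np.int32(9), [150.1, 225.7])]
side green [(np.int32(90), [215.4, 248.9])]
side red [(np.int32(9), [337.0, 136.0]), (np.int32(25), [126.3, 202.2]), (np.int32(22), [147.1, 206.4]), (np.int32(24), [166.2, 210.1]), (np.int32(70), [224.1, 213.8]), (np.int32(31), [88.5, 282.8])]
side yellow [(np.int32(77), [248.8, 188.5]), (np.int32(47), [72.1, 247.0]), (np.int32(43), [96.9, 250.3]), (np.int32(37), [119.9, 253.0])]
[ 70 191 152]
[ 77 120 128]
```

```bash
sed -i 's/(55,170,90)/(55,165,60)/' h.py; python3 - <<'E'
from h import *
a={n:cv2.imread(f'pics/{n}0.png')[...,::-1].copy() for n in('scene','side')}
print([b for b in blobs(a['scene'],'green')])
for k,p,q in(('orange',(250.6,189.8),(276.4,190.3)),('blue',(235.7,157.1),(309.4,165.8)),('green',(342,251.5),(215.4,248.9)),('lamp',(283,217),(257,218)),('thin',(415,290),(205,298)),('clean',(220,126),(337,136)),('red',(248,245),(224,214)),('car',(197,229),(228,185))):
    print(k,tri([ray('scene',p),ray('side',q)]))
t=[cv2.resize(a['scene'][130:310,150:380][...,::-1],(690,540),interpolation=cv2.INTER_CUBIC)]
cv2.imwrite('pics/crop1.png',t[0])
E
```

```text
[(np.int32(157), [340.6, 250.1])]
orange (array([ 0.55572816, -0.09829859,  0.05483377]), np.float64(0.00117090958721))
blue (array([ 0.50206736, -0.30520288,  0.0676491 ]), np.float64(0.0022663270842889463))
green (array([0.55547209, 0.32904626, 0.12860066]), np.float64(0.0024382339175818978))
lamp (array([0.54395676, 0.07700713, 0.05362414]), np.float64(0.001162309115570052))
thin (array([0.48225578, 0.48365733, 0.10808889]), np.float64(0.0015150511766539058))
clean (array([ 0.46592026, -0.51856423,  0.11117582]), np.float64(0.0012538874456160807))
red (array([0.68271956, 0.11015005, 0.02702638]), np.float64(0.0023822755560054644))
car (array([ 0.77489364, -0.04603336,  0.01306251]), np.float64(0.0008637127542575143))
```

View pics/crop1.png

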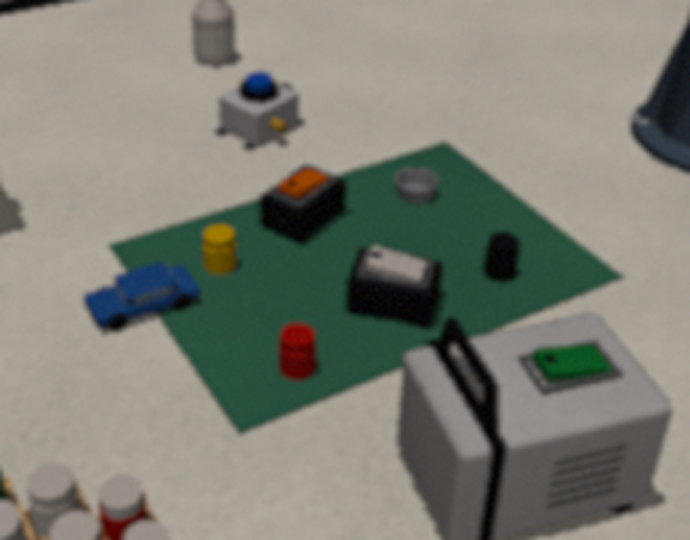

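The crop shows the dotted ends of the orange paddle (dot at crop 292,183) and the green one (dot at 545,360) on the far-from-robot side. The heights (55, 68 and 129 mm) are plausible. I'll close the fingers, rise, and head past the compressor.

{"method": "carry_out", "body": {"deltas": [[[-0.1,-0.05,-0.1,0,0,0,1],[-0.2,-0.1,-0.2,0,0,0,1],[-0.3,-0.15,-0.3,0,0,0,1],[-0.4,-0.2,-0.4,0,0,0,1],[-0.5,-0.25,-0.5,0,0,0,1],[-0.6,-0.3,-0.6,0,0,0,1],[-0.7,-0.4,-0.7,0,0,0,1],[-0.8,-0.5,-0.7,0,0,0,1],[-0.9,-0.6,-0.7,0,0,0,1],[-1,-0.7,-0.7,0,0,0,1]]]}}

```text
time_s: 0.98
position: [0.3424, 0.4182, 0.3277]
tcp_rot: [[-0.92, 0.393, 0.0], [0.393, 0.92, 0.0], [-0.0, 0.0, -1.0]]
force: [0.1, -0.4, 0.0]
opening: 0.324
grasp_force: 0.0
```

{"method": "carry_out", "body": {"deltas": [[[-0.02,-0.1,0,0,0,0,1],[-0.04,-0.2,0,0,0,0,1],[-0.06,-0.3,0,0,0,0,1],[-0.1,-0.4,0,0,0,0,1],[-0.1,-0.5,0,0,0,0,1],[-0.15,-0.6,0,0,0,0,1],[-0.2,-0.7,0,0,0,0,1],[-0.2,-0.7,0,0,0,0,1],[-0.2,-0.7,0,0,0,0,1],[-0.2,-0.7,0,0,0,0,1]]]}}

```text
time_s: 1.82
position: [0.3287, 0.3113, 0.3276]
tcp_rot: [[-0.919, 0.393, 0.0], [0.393, 0.919, 0.001], [0.0, 0.001, -1.0]]
force: [0.6, 0.2, -0.0]
opening: 0.007
grasp_force: 0.0
```

```bash
python3 - <<'E'
from h import *
s=telemetry.read_state();im=capture('wrist')
np.savez('w1.npz',P=s['position'],R=s['tcp_rot'],im=im);print(s['time_s'],s['position'],s['tcp_rot'].round(3) if hasattr(s['tcp_rot'],'round') else s['tcp_rot'])
for c in COL: print(c,blobs(im,c,60))
cv2.imwrite('pics/w1.png',im[...,::-1])
E
```

```text
1.8167 [0.32869156 0.31133107 0.32761501] [[-0.919  0.393  0.   ]
 [ 0.393  0.919  0.001]
 [ 0.     0.001 -1.   ]]
orange []
blue []
green []
red []
yellow []
```

View pics/w1.png

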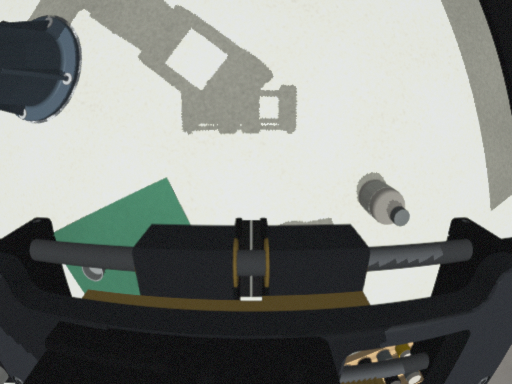

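The wrist view looks toward tool +x (image up); the gripper hides the TCP's own area, and the compressor is behind the fingers. I'll move beyond the green rocker so that it lies on tool +x.

{"method": "carry_out", "body": {"deltas": [[[-0.14,0.05,0,0,0,0,1],[-0.28,0.1,0,0,0,0,1],[-0.42,0.15,0,0,0,0,1],[-0.56,0.2,0,0,0,0,1],[-0.7,0.25,0,0,0,0,1],[-0.84,0.3,0,0,0,0,1],[-1,0.35,0,0,0,0,1],[-1,0.35,0,0,0,0,1],[-1,0.35,0,0,0,0,1],[-1,0.35,0,0,0,0,1]]]}}

```text
time_s: 2.7
position: [0.4863, 0.3007, 0.3269]
tcp_rot: [[-0.92, 0.392, -0.002], [0.392, 0.92, -0.0], [0.002, -0.001, -1.0]]
force: [-0.4, -0.5, -0.8]
opening: 0.006
grasp_force: 0.0
```

{"method": "carry_out", "body": {"deltas": [[[-0.14,0.05,0,0,0,0,1],[-0.28,0.1,0,0,0,0,1],[-0.42,0.15,0,0,0,0,1],[-0.56,0.2,0,0,0,0,1],[-0.7,0.25,0,0,0,0,1],[-0.84,0.3,0,0,0,0,1],[-1,0.35,0,0,0,0,1],[-1,0.35,0,0,0,0,1],[-1,0.35,0,0,0,0,1],[-1,0.35,0,0,0,0,1]]]}}

```text
time_s: 3.53
position: [0.6441, 0.2902, 0.3273]
tcp_rot: [[-0.92, 0.392, -0.002], [0.392, 0.92, -0.0], [0.002, -0.001, -1.0]]
force: [-1.1, -0.9, -0.0]
opening: 0.006
grasp_force: 0.0
```

```bash
cat > look.py <<'E'
import sys;from h import *
s=telemetry.read_state();im=capture('wrist');k=sys.argv[1]
np.savez(k+'.npz',P=s['position'],R=s['tcp_rot'],im=im);print(s['time_s'],s['position'])
for c in COL: print(c,blobs(im,c,60))
cv2.imwrite(f'pics/{k}.png',im[...,::-1])
E
python3 look.py w2
```

```text
3.5333 [0.64406211 0.29023071 0.32731244]
orange [(np.int32(320), [41.2, 200.8])]
blue []
green [(np.int32(115), [247.3, 76.5])]
red [(np.int32(333), [164.2, 215.2])]
yellow []
```

View pics/w2.png

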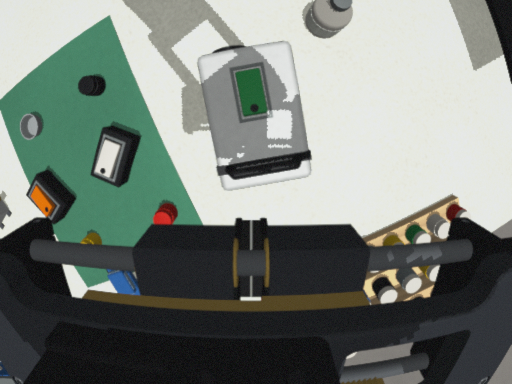

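The view shows the green paddle (252,92) with its dot at (254,107), toward the handle, plus the white lamp paddle (111,154) and the orange paddle (41,201). I'll measure the green one.

```bash
cat >> h.py <<'E'
def paddle(k,roi,lo,hi,z,zoff=0):
    d=np.load(k+'.npz');im=d['im'];x0,x1,y0,y1=roi
    m=np.zeros(im.shape[:2],np.uint8);m[y0:y1,x0:x1]=cv2.inRange(cv2.cvtColor(im,cv2.COLOR_RGB2HSV),np.array(lo),np.array(hi))[y0:y1,x0:x1]
    m=cv2.morphologyEx(m,cv2.MORPH_OPEN,np.ones((2,2),np.uint8))
    c=max(cv2.findContours(m,cv2.RETR_EXTERNAL,cv2.CHAIN_APPROX_NONE)[0],key=cv2.contourArea)
    h=cv2.convexHull(c)[:,0]
    W=np.array([plane(ray('wrist',p,(d['P'],d['R'])),z)[:2] for p in h])
    (cx,cy),(a,b),ang=cv2.minAreaRect((W*1e3).astype(np.float32))
    t=np.radians(ang if a>b else ang+90)
    C=np.array([cx,cy])/1e3
    print('area',cv2.contourArea(h),'centre',C.round(4),'size',round(a,1),round(b,1),'axis',np.degrees(t).round(1))
    return C,t,h.mean(0)
E
python3 - <<'E'
from h import *
C,t,_=paddle('w2',(230,275,58,125),(50,130,40),(85,255,255),.1322)
d=np.load('w2.npz');r=lambda p:ray('wrist',p,(d['P'],d['R']))
print('dot',plane(r((254,107)),.137))
print(cv2.cvtColor(d['im'],cv2.COLOR_RGB2HSV)[[80,92,100,107],[252,252,252,254]])
o,v=r((252,92));print(tri([r((252,92)),ray('scene',(340.6,250.1)),ray('side',(215.4,248.9))]))
E
```

```text
area 1003.0 centre [0.5599 0.3277] size 27.6 53.0 axis 167.5
dot [0.57663615 0.32326166 0.137     ]
[[ 68 171  94]
 [ 69 162  96]
 [ 69 154  98]
 [110  25  31]]
(array([0.55730779, 0.32756179, 0.12955703]), np.float64(0.0018179045809100765))
```

Green paddle: centre (0.560,0.328), size about right, dotted end toward -12.5°, giving a press point of about (0.578,0.324). Now on to the orange rocker.

{"method": "carry_out", "body": {"deltas": [[[-0.04,-0.1,0,0,0,0,1],[-0.08,-0.2,0,0,0,0,1],[-0.12,-0.3,0,0,0,0,1],[-0.16,-0.4,0,0,0,0,1],[-0.2,-0.5,0,0,0,0,1],[-0.24,-0.6,0,0,0,0,1],[-0.28,-0.7,0,0,0,0,1],[-0.32,-0.8,0,0,0,0,1],[-0.36,-0.9,0,0,0,0,1],[-0.4,-1,0,0,0,0,1]]]}}

```text
time_s: 4.42
position: [0.6419, 0.1263, 0.3275]
tcp_rot: [[-0.919, 0.393, -0.0], [0.393, 0.919, -0.0], [0.0, -0.0, -1.0]]
force: [0.2, 0.0, 0.6]
opening: 0.003
grasp_force: 0.0
```

{"method": "carry_out", "body": {"deltas": [[[-0.06,-0.14,0.06,0,0,0,1],[-0.1,-0.28,0.12,0,0,0,1],[-0.15,-0.42,0.18,0,0,0,1],[-0.2,-0.56,0.24,0,0,0,1],[-0.25,-0.7,0.3,0,0,0,1],[-0.3,-0.85,0.35,0,0,0,1],[-0.35,-1,0.4,0,0,0,1],[-0.4,-1,0.4,0,0,0,1],[-0.4,-1,0.4,0,0,0,1],[-0.4,-1,0.4,0,0,0,1]]]}}

```text
time_s: 5.25
position: [0.6386, -0.0337, 0.2677]
tcp_rot: [[-0.919, 0.394, 0.001], [0.394, 0.919, 0.001], [-0.0, 0.001, -1.0]]
force: [-0.0, -1.0, 0.5]
opening: 0.003
grasp_force: 0.0
```

```bash
python3 look.py w3
```

```text
5.25 [ 0.63862029 -0.03373236  0.26772858]
orange [(np.int32(882), [179.1, 126.6])]
blue [(np.int32(387), [44.4, 158.7])]
green [(np.int32(495), [484.8, 17.9])]
red [(np.int32(504), [357.4, 151.2])]
yellow [(np.int32(84), [77.3, 140.1]), (np.int32(501), [239.5, 196.1])]
```

View pics/w3.png

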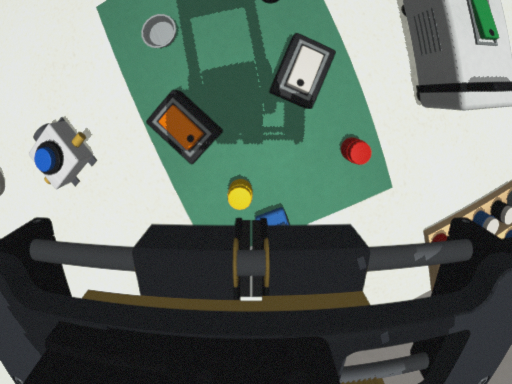

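The view shows the orange paddle (182,128) with its dot at (190,139). The blue button is at (47,157), to be measured closer later.

```bash
python3 - <<'E'
from h import *
C,t,px=paddle('w3',(150,220,95,160),(4,130,60),(18,255,255),.0572)
print(px)
d=np.load('w3.npz');r=lambda p:ray('wrist',p,(d['P'],d['R']))
D=plane(r((190.5,139)),.062);print('dot',D)
u=np.array([np.cos(t),np.sin(t)]);u*=np.sign(u@(D[:2]-C));Pr=C+u*.0186
print('u',u,np.degrees(np.arctan2(u[1],u[0])),'press',Pr)
print(tri([r(px),ray('scene',(250.6,189.8)),ray('side',(276.4,190.3))]))
dl=d['R'].T@np.array([*Pr-d['P'][:2],0]);print(dl/.15)
bl=r((44.4,158.7));print(plane(bl,.074),tri([bl,ray('scene',(235.7,157.1)),ray('side',(309.4,165.8))]))
E
```

```text
area 1006.0 centre [ 0.5582 -0.095 ] size 56.3 31.2 axis 21.9
[179.58333333 126.75      ]
dot [ 0.57618889 -0.08885959  0.062     ]
u [0.92809888 0.3723338 ] 21.859621047973633 press [ 0.57549592 -0.08812363]
(array([ 0.5558411 , -0.09733442,  0.05538749]), np.float64(0.0014341018444487934))
[ 2.44117317e-01 -4.98987575e-01 -4.92156959e-04]
[ 0.5032112  -0.30030261  0.074     ] (array([ 0.50204936, -0.30537888,  0.06762225]), np.float64(0.002346661161017626))
```

Orange: centre (0.558,-0.095), size 56x31 as expected, dotted end toward 21.9°. I'll move over the press point, aligning the yaw (-45° about tool z), and descend to about 0.1 m.

{"method": "carry_out", "body": {"deltas": [[[0.05,-0.1,0.05,0,0,-0.015,1],[0.1,-0.2,0.1,0,0,-0.03,1],[0.15,-0.3,0.2,0,0,-0.045,1],[0.2,-0.4,0.3,0,0,-0.06,1],[0.244,-0.5,0.4,0,0,-0.075,1],[0.244,-0.5,0.55,0,0,-0.09,1],[0.244,-0.5,0.7,0,0,-0.105,1],[0.244,-0.5,0.85,0,0,-0.12,1],[0.244,-0.5,1,0,0,-0.125,1],[0.244,-0.5,1,0,0,-0.125,1]]]}}

```text
time_s: 6.13
position: [0.5724, -0.0858, 0.1142]
tcp_rot: [[-0.927, -0.374, -0.007], [-0.374, 0.927, 0.003], [0.006, 0.005, -1.0]]
force: [-0.6, -0.1, -0.7]
opening: 0.006
grasp_force: 0.0
```

```bash
python3 - <<'E'
from h import *
s=telemetry.read_state();P=s['position'];R=s['tcp_rot'];print(P,s['force'],s['joint_positions'])
print(R.T@(np.array([.5755,-.0881,.062])-P)/.15,np.degrees(np.arctan2(R[1,0],R[0,0])))
E
```

```text
[ 0.5724311  -0.08584063  0.11416801] [-0.55970745 -0.07657642 -0.71086115] [-1.95934910e+01  3.51256559e+01  9.39539251e+01  2.19876298e-02
  5.13676570e+01 -1.31594207e+02]
[-0.01529292 -0.02350596  0.34758404] -158.01220509511617
```

{"method": "carry_out", "body": {"deltas": [[[-0.01,-0.01,0.06,0,0,0,1],[-0.01,-0.01,0.12,0,0,0,1],[-0.01,-0.01,0.18,0,0,0,1],[-0.01,-0.01,0.24,0,0,0,1],[-0.01,-0.01,0.27,0,0,0,1],[-0.01,-0.01,0.3,0,0,0,1],[-0.01,-0.01,0.3,0,0,0,1],[-0.01,-0.01,0.3,0,0,0,1],[-0.01,-0.01,0.3,0,0,0,1],[-0.01,-0.01,0.3,0,0,0,1]]]}}

```text
time_s: 6.97
position: [0.5773, -0.089, 0.073]
tcp_rot: [[-0.928, -0.372, 0.001], [-0.372, 0.928, -0.0], [-0.001, -0.001, -1.0]]
force: [0.1, -0.5, 0.0]
opening: 0.007
grasp_force: 0.0
```

```bash
python3 - <<'E'
from h import *
s=telemetry.read_state();P=s['position'];R=s['tcp_rot'];print(P,s['force'])
print(R.T@(np.array([.5755,-.0881,.062])-P)/.15,np.degrees(np.arctan2(R[1,0],R[0,0])))
E
```

```text
[ 0.57730323 -0.08902033  0.07298433] [ 0.05346589 -0.46888782  0.02434312]
[0.00892286 0.01021674 0.07321629] -158.1410143251821
```

{"method": "carry_out", "body": {"deltas": [[[0.009,0.01,0.02,0,0,0,1],[0.009,0.01,0.04,0,0,0,1],[0.009,0.01,0.05,0,0,0,1],[0.009,0.01,0.06,0,0,0,1],[0.009,0.01,0.07,0,0,0,1],[0.009,0.01,0.08,0,0,0,1],[0.009,0.01,0.09,0,0,0,1],[0.009,0.01,0.1,0,0,0,1],[0.009,0.01,0.107,0,0,0,1],[0.009,0.01,0.107,0,0,0,1]]]}}

```text
time_s: 7.8
position: [0.5761, -0.088, 0.0568]
tcp_rot: [[-0.928, -0.372, 0.002], [-0.372, 0.928, -0.0], [-0.002, -0.001, -1.0]]
force: [2.4, 0.5, 2.7]
opening: 0.005
grasp_force: 1.3
```

{"method": "carry_out", "body": {"deltas": [[[0,0,0.003,0,0,0,1],[0,0,0.006,0,0,0,1],[0,0,0.008,0,0,0,1],[0,0,0.01,0,0,0,1],[0,0,0.01,0,0,0,1],[0,0,0.01,0,0,0,1],[0,0,0.01,0,0,0,1],[0,0,0.01,0,0,0,1],[0,0,0.01,0,0,0,1],[0,0,0.01,0,0,0,1]]]}}

```text
time_s: 8.63
position: [0.5763, -0.088, 0.0556]
tcp_rot: [[-0.928, -0.372, 0.003], [-0.372, 0.928, -0.0], [-0.002, -0.001, -1.0]]
force: [3.6, 3.4, 5.5]
opening: 0.007
grasp_force: 2.8
```

{"method": "carry_out", "body": {"deltas": [[[0,0,0.002,0,0,0,1],[0,0,0.004,0,0,0,1],[0,0,0.006,0,0,0,1],[0,0,0.008,0,0,0,1],[0,0,0.008,0,0,0,1],[0,0,0.008,0,0,0,1],[0,0,0.008,0,0,0,1],[0,0,0.008,0,0,0,1],[0,0,0.008,0,0,0,1],[0,0,0.008,0,0,0,1]]]}}

```text
time_s: 9.47
position: [0.5765, -0.0879, 0.0547]
tcp_rot: [[-0.928, -0.372, 0.003], [-0.372, 0.928, -0.0], [-0.003, -0.001, -1.0]]
force: [3.2, 3.9, 6.6]
opening: 0.003
grasp_force: 3.9
```

{"method": "carry_out", "body": {"deltas": [[[0,0,0.002,0,0,0,1],[0,0,0.004,0,0,0,1],[0,0,0.006,0,0,0,1],[0,0,0.008,0,0,0,1],[0,0,0.01,0,0,0,1],[0,0,0.01,0,0,0,1],[0,0,0.01,0,0,0,1],[0,0,0.01,0,0,0,1],[0,0,0.01,0,0,0,1],[0,0,0.01,0,0,0,1]]]}}

```text
time_s: 10.3
position: [0.5767, -0.0879, 0.0544]
tcp_rot: [[-0.928, -0.372, 0.004], [-0.372, 0.928, -0.0], [-0.003, -0.002, -1.0]]
force: [0.6, 3.6, 14.5]
opening: 0.005
grasp_force: 7.4
```

A hard stop is felt (14 N with almost no further motion). I'll lift straight up, then drift aside for a check picture.

{"method": "carry_out", "body": {"deltas": [[[0,0,-0.1,0,0,0,1],[0,0,-0.25,0,0,0,1],[0,0,-0.4,0,0,0,1],[0,0,-0.6,0,0,0,1],[-0.1,0.1,-0.8,0,0,0,1],[-0.2,0.2,-1,0,0,0,1],[-0.3,0.35,-1,0,0,0,1],[-0.4,0.5,-1,0,0,0,1],[-0.5,0.65,-1,0,0,0,1],[-0.6,0.8,-1,0,0,0,1]]]}}

```text
time_s: 11.13
position: [0.6127, 0.0573, 0.2015]
tcp_rot: [[-0.928, -0.372, -0.003], [-0.372, 0.928, -0.001], [0.004, 0.0, -1.0]]
force: [1.2, -0.4, -0.2]
opening: 0.003
grasp_force: 0.0
```

```bash
python3 look.py w4; python3 - <<'E'
from h import *
C,t,px=paddle('w4',(0,256,0,220),(4,130,60),(18,255,255),.0572)
d=np.load('w4.npz');im=d['im'];x,y=px.astype(int);print(x,y)
c=im[max(0,y-60):y+60,max(0,x-60):x+60];s=capture('side')[150:240,180:330]
a=cv2.resize(c,(390,390),interpolation=cv2.INTER_CUBIC);b=cv2.resize(s,(390,234),interpolation=cv2.INTER_CUBIC)
o=np.zeros((390,780,3),np.uint8);o[:,:390]=a;o[:234,390:]=b
cv2.imwrite('pics/chk1.png',o[...,::-1])
E
```

```text
11.1333 [0.61265388 0.05734869 0.20148899]
orange [(np.int32(1247), [136.3, 79.2])]
blue [(np.int32(266), [16.4, 6.4])]
green [(np.int32(245), [494.6, 224.6])]
red []
yellow [(np.int32(102), [56.7, 10.4]), (np.int32(619), [134.6, 185.5])]
area 1387.5 centre [ 0.5569 -0.0935] size 57.7 32.5 axis 27.3
137 80
```

View pics/chk1.png

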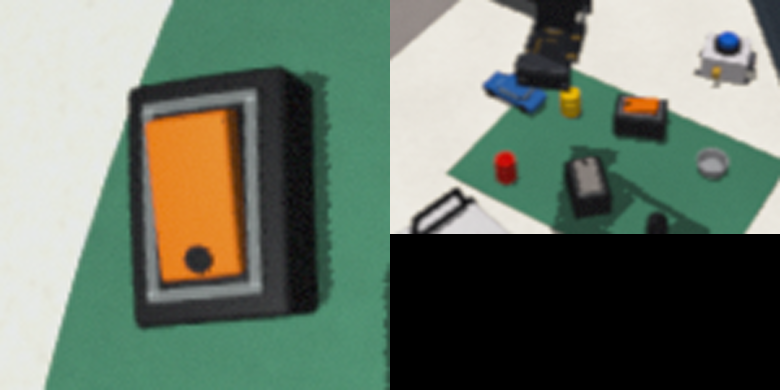

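The check shows the orange paddle tipped over (dot end down, far end raised), with the box in place. Next is the green rocker.

{"method": "carry_out", "body": {"deltas": [[[-0.02,0.1,0,0,0,0.01,1],[-0.04,0.2,0,0,0,0.02,1],[-0.08,0.3,0,0,0,0.03,1],[-0.12,0.4,0,0,0,0.04,1],[-0.16,0.5,0,0,0,0.05,1],[-0.2,0.6,0,0,0,0.06,1],[-0.22,0.7,0,0,0,0.07,1],[-0.22,0.8,0,0,0,0.08,1],[-0.22,0.87,0,0,0,0.09,1],[-0.22,0.87,0,0,0,0.0956,1]]]}}

```text
time_s: 12.07
position: [0.5939, 0.1906, 0.2011]
tcp_rot: [[-0.976, 0.218, -0.004], [0.218, 0.976, -0.001], [0.004, -0.002, -1.0]]
force: [0.1, 0.0, -0.3]
opening: 0.005
grasp_force: 0.0
```

```bash
cat > go.py <<'E'
import sys;from h import *
s=telemetry.read_state();P=s['position'];R=s['tcp_rot'];print(P,s['force'])
print(R.T@(np.array(list(map(float,sys.argv[1:4])))-P)/.15,np.degrees(np.arctan2(R[1,0],R[0,0])))
E
python3 go.py .578 .3237 .16
```

```text
[0.59387171 0.19062465 0.20109331] [ 0.09461988  0.01645283 -0.27320878]
[0.29592136 0.84325555 0.27325288] 167.38748018319976
```

{"method": "carry_out", "body": {"deltas": [[[0.05,0.14,0,0,0,0,1],[0.1,0.28,0,0,0,0,1],[0.15,0.42,0,0,0,0,1],[0.2,0.56,0,0,0,0,1],[0.25,0.7,0,0,0,0,1],[0.29,0.84,0,0,0,0,1],[0.29,0.84,0.1,0,0,0,1],[0.29,0.84,0.2,0,0,0,1],[0.29,0.84,0.27,0,0,0,1],[0.29,0.84,0.27,0,0,0,1]]]}}

```text
time_s: 12.9
position: [0.5787, 0.3207, 0.1581]
tcp_rot: [[-0.976, 0.218, -0.007], [0.218, 0.976, -0.004], [0.006, -0.005, -1.0]]
force: [-0.6, -0.3, -0.7]
opening: 0.002
grasp_force: 0.0
```

```bash
python3 go.py .578 .3237 .1318
```

```text
[0.57865261 0.32065267 0.1581111 ] [-0.62599836 -0.31468149 -0.66527547]
[0.00755255 0.01979177 0.17535858] 167.4167569896823
```

{"method": "carry_out", "body": {"deltas": [[[0.004,0.01,0.03,0,0,0,1],[0.004,0.01,0.06,0,0,0,1],[0.004,0.01,0.09,0,0,0,1],[0.004,0.01,0.11,0,0,0,1],[0.004,0.01,0.11,0,0,0,1],[0.004,0.01,0.11,0,0,0,1],[0.004,0.01,0.11,0,0,0,1],[0.004,0.01,0.11,0,0,0,1],[0.004,0.01,0.11,0,0,0,1],[0.004,0.01,0.11,0,0,0,1]]]}}

```text
time_s: 13.73
position: [0.5808, 0.3244, 0.1455]
tcp_rot: [[-0.976, 0.217, 0.0], [0.217, 0.976, 0.0], [-0.0, 0.0, -1.0]]
force: [0.2, 0.3, 0.0]
opening: 0.006
grasp_force: 0.0
```

```bash
python3 go.py .578 .3237 .1308
```

```text
[0.58077976 0.32443182 0.14554587] [0.15979509 0.34963027 0.01566593]
[ 0.0170631  -0.00881238  0.09829775] 167.45007545801644
```

{"method": "carry_out", "body": {"deltas": [[[0.014,-0.008,0.02,0,0,0,1],[0.014,-0.008,0.035,0,0,0,1],[0.014,-0.008,0.05,0,0,0,1],[0.014,-0.008,0.06,0,0,0,1],[0.014,-0.008,0.07,0,0,0,1],[0.014,-0.008,0.08,0,0,0,1],[0.014,-0.008,0.09,0,0,0,1],[0.014,-0.008,0.1,0,0,0,1],[0.014,-0.008,0.1,0,0,0,1],[0.014,-0.008,0.1,0,0,0,1]]]}}

```text
time_s: 14.57
position: [0.5796, 0.3234, 0.1309]
tcp_rot: [[-0.976, 0.217, 0.003], [0.217, 0.976, 0.0], [-0.003, 0.001, -1.0]]
force: [3.2, -2.2, 4.1]
opening: 0.005
grasp_force: 2.1
```

{"method": "carry_out", "body": {"deltas": [[[0,0,0.003,0,0,0,1],[0,0,0.006,0,0,0,1],[0,0,0.009,0,0,0,1],[0,0,0.012,0,0,0,1],[0,0,0.014,0,0,0,1],[0,0,0.014,0,0,0,1],[0,0,0.014,0,0,0,1],[0,0,0.014,0,0,0,1],[0,0,0.014,0,0,0,1],[0,0,0.014,0,0,0,1]]]}}

```text
time_s: 15.4
position: [0.58, 0.3234, 0.1297]
tcp_rot: [[-0.976, 0.217, 0.004], [0.217, 0.976, 0.0], [-0.004, 0.001, -1.0]]
force: [2.5, -3.2, 8.2]
opening: 0.006
grasp_force: 4.1
```

{"method": "carry_out", "body": {"deltas": [[[0,0,0.003,0,0,0,1],[0,0,0.006,0,0,0,1],[0,0,0.009,0,0,0,1],[0,0,0.012,0,0,0,1],[0,0,0.012,0,0,0,1],[0,0,0.012,0,0,0,1],[0,0,0.012,0,0,0,1],[0,0,0.012,0,0,0,1],[0,0,0.012,0,0,0,1],[0,0,0.012,0,0,0,1]]]}}

```text
time_s: 16.23
position: [0.5801, 0.3234, 0.1295]
tcp_rot: [[-0.976, 0.217, 0.004], [0.217, 0.976, 0.0], [-0.004, 0.001, -1.0]]
force: [1.3, -4.2, 15.1]
opening: 0.006
grasp_force: 7.2
```

Hard stop again (15 N, only 0.2 mm of motion). Lift and check.

{"method": "carry_out", "body": {"deltas": [[[0,0,-0.1,0,0,0,1],[0,0,-0.25,0,0,0,1],[0,0,-0.4,0,0,0,1],[0,0,-0.6,0,0,0,1],[-0.1,-0.1,-0.8,0,0,0,1],[-0.2,-0.2,-1,0,0,0,1],[-0.3,-0.4,-1,0,0,0,1],[-0.4,-0.6,-1,0,0,0,1],[-0.4,-0.8,-1,0,0,0,1],[-0.4,-1,-1,0,0,0,1]]]}}

```text
time_s: 17.07
position: [0.6032, 0.1636, 0.2751]
tcp_rot: [[-0.976, 0.217, -0.004], [0.217, 0.976, 0.002], [0.004, 0.001, -1.0]]
force: [0.4, -0.7, -0.3]
opening: 0.006
grasp_force: 0.0
```

```bash
python3 look.py w5; python3 - <<'E'
from h import *
C,t,px=paddle('w5',(250,512,0,220),(60,120,40),(72,255,255),.1322)
d=np.load('w5.npz');im=d['im'];x,y=px.astype(int);print(x,y)
c=im[max(0,y-60):y+60,max(0,x-60):x+60]
cv2.imwrite('pics/chk2.png',cv2.resize(c,(390,390),interpolation=cv2.INTER_CUBIC)[...,::-1])
E
python3 go.py .61 -.33 .25
```

```text
17.0667 [0.60317185 0.16358063 0.27507491]
orange [(np.int32(584), [74.0, 174.9])]
blue []
green [(np.int32(1029), [386.2, 107.3])]
red [(np.int32(332), [227.5, 215.9])]
yellow [(np.int32(291), [120.0, 238.2])]
area 1184.5 centre [0.559  0.3265] size 31.7 55.3 axis 162.6
386 111
[0.60144668 0.15810289 0.27488748] [-2.55411777 -2.43143627 -0.62257868]
[-0.7735282  -3.16061226  0.17777904] 167.27163872806958
```

View pics/chk2.png

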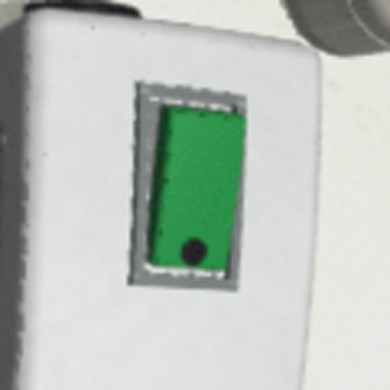

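The check shows the green paddle over (dot end down, opposite end raised). On to the blue button.

{"method": "carry_out", "body": {"deltas": [[[-0.02,-0.1,0,0,0,0,1],[-0.05,-0.2,0,0,0,0,1],[-0.08,-0.3,0,0,0,0,1],[-0.1,-0.4,0,0,0,0,1],[-0.13,-0.5,0,0,0,0,1],[-0.15,-0.6,0,0,0,0,1],[-0.18,-0.7,0,0,0,0,1],[-0.2,-0.8,0,0,0,0,1],[-0.23,-0.9,0,0,0,0,1],[-0.25,-1,0,0,0,0,1]]]}}

```text
time_s: 17.95
position: [0.608, 0.01, 0.2755]
tcp_rot: [[-0.976, 0.216, -0.002], [0.216, 0.976, 0.002], [0.002, 0.001, -1.0]]
force: [-0.6, -0.4, -0.1]
opening: 0.005
grasp_force: 0.0
```

{"method": "carry_out", "body": {"deltas": [[[-0.02,-0.1,0,0,0,0,1],[-0.05,-0.2,0,0,0,0,1],[-0.08,-0.3,0,0,0,0,1],[-0.1,-0.4,0,0,0,0,1],[-0.13,-0.5,0,0,0,0,1],[-0.15,-0.6,0,0,0,0,1],[-0.18,-0.7,0,0,0,0,1],[-0.2,-0.8,0,0,0,0,1],[-0.23,-0.9,0,0,0,0,1],[-0.25,-1,0,0,0,0,1]]]}}

```text
time_s: 18.78
position: [0.6125, -0.1467, 0.2764]
tcp_rot: [[-0.976, 0.218, 0.0], [0.218, 0.976, -0.0], [-0.0, -0.0, -1.0]]
force: [0.2, 0.3, 0.1]
opening: 0.011
grasp_force: 0.0
```

{"method": "carry_out", "body": {"deltas": [[[-0.02,-0.12,0.02,0,0,0,1],[-0.05,-0.25,0.05,0,0,0,1],[-0.08,-0.38,0.1,0,0,0,1],[-0.1,-0.5,0.15,0,0,0,1],[-0.13,-0.62,0.2,0,0,0,1],[-0.15,-0.75,0.2,0,0,0,1],[-0.18,-0.88,0.2,0,0,0,1],[-0.2,-1,0.2,0,0,0,1],[-0.25,-1,0.2,0,0,0,1],[-0.25,-1,0.2,0,0,0,1]]]}}

```text
time_s: 19.62
position: [0.6173, -0.3013, 0.2462]
tcp_rot: [[-0.976, 0.219, 0.002], [0.219, 0.976, -0.0], [-0.002, 0.0, -1.0]]
force: [-0.0, -0.2, 0.6]
opening: 0.003
grasp_force: 0.0
```

```bash
python3 look.py w6; python3 - <<'E'
from h import *
C,t,px=paddle('w6',(0,512,0,215),(105,150,50),(125,255,255),.074)
a=np.load('w3.npz');b=np.load('w6.npz')
ra=ray('wrist',(44.4,158.7),(a['P'],a['R']));rb=ray('wrist',px,(b['P'],b['R']))
print(px,plane(rb,.074),tri([ra,rb]),tri([rb,ray('scene',(235.7,157.1)),ray('side',(309.4,165.8))]))
print((b['R'].T@(np.array([*C,.09])-b['P']))/.15)
E
```

```text
19.6167 [ 0.61729055 -0.30125421  0.24622155]
orange [(np.int32(815), [396.2, 89.7])]
blue [(np.int32(754), [223.7, 75.2])]
green []
red [(np.int32(308), [42.0, 98.6]), (np.int32(269), [499.3, 154.6])]
yellow [(np.int32(98), [261.8, 66.8]), (np.int32(79), [199.2, 102.9]), (np.int32(408), [418.9, 172.7])]
area 764.5 centre [ 0.5039 -0.3051] size 34.7 34.2 axis 76.2
[223.27777778  75.22222222] [ 0.50282234 -0.30622642  0.074     ] (array([ 0.5018544 , -0.30673092,  0.06613035]), np.float64(1.8373003456230415e-06)) (array([ 0.5019772 , -0.30626935,  0.06701964]), np.float64(0.002439337809485354))
[ 0.73348204 -0.19108521  1.04028854]
```

View pics/w6.png

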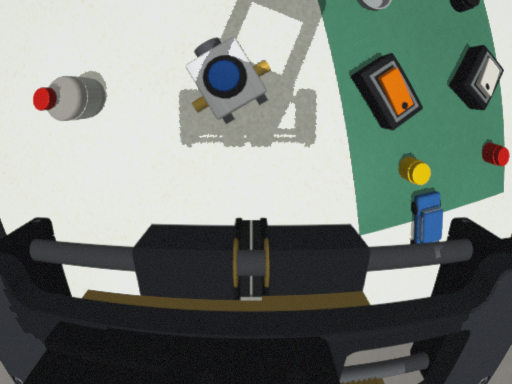

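The blue button (223,75) measures (0.503,-0.3055), 34.5 mm across, with a two-view height of about 67 mm (the mask includes its flank). I'll move above it.

{"method": "carry_out", "body": {"deltas": [[[0.12,-0.03,0,0,0,0,1],[0.25,-0.06,0.1,0,0,0,1],[0.38,-0.1,0.2,0,0,0,1],[0.5,-0.13,0.35,0,0,0,1],[0.62,-0.16,0.5,0,0,0,1],[0.735,-0.19,0.65,0,0,0,1],[0.735,-0.19,0.8,0,0,0,1],[0.735,-0.19,0.95,0,0,0,1],[0.735,-0.19,0.97,0,0,0,1],[0.735,-0.19,0.97,0,0,0,1]]]}}

```text
time_s: 20.5
position: [0.502, -0.3017, 0.0999]
tcp_rot: [[-0.976, 0.216, -0.003], [0.216, 0.976, 0.003], [0.003, 0.002, -1.0]]
force: [-0.5, -0.3, 0.1]
opening: 0.009
grasp_force: 0.0
```

{"method": "carry_out", "body": {"deltas": [[[0,0,0.03,0,0,0,1],[0,0,0.06,0,0,0,1],[0,0,0.09,0,0,0,1],[0,0,0.09,0,0,0,1],[0,0,0.09,0,0,0,1],[0,0,0.09,0,0,0,1],[0,0,0.09,0,0,0,1],[0,0,0.09,0,0,0,1],[0,0,0.09,0,0,0,1],[0,0,0.09,0,0,0,1]]]}}

```text
time_s: 21.33
position: [0.5026, -0.3034, 0.0875]
tcp_rot: [[-0.976, 0.217, 0.0], [0.217, 0.976, -0.0], [-0.0, -0.0, -1.0]]
force: [0.7, -0.3, 0.6]
opening: 0.003
grasp_force: 0.0
```

```bash
python3 go.py .5033 -.3055 .066
```

```text
[ 0.50256943 -0.30344492  0.08750594] [ 0.66384518 -0.33227261  0.63475115]
[-0.00770817 -0.0122987   0.14337557] 167.4456739432976
```

{"method": "carry_out", "body": {"deltas": [[[-0.008,-0.012,0.03,0,0,0,1],[-0.008,-0.012,0.06,0,0,0,1],[-0.008,-0.012,0.08,0,0,0,1],[-0.008,-0.012,0.1,0,0,0,1],[-0.008,-0.012,0.115,0,0,0,1],[-0.008,-0.012,0.13,0,0,0,1],[-0.008,-0.012,0.145,0,0,0,1],[-0.008,-0.012,0.16,0,0,0,1],[-0.008,-0.012,0.16,0,0,0,1],[-0.008,-0.012,0.16,0,0,0,1]]]}}

```text
time_s: 22.17
position: [0.5033, -0.3054, 0.0662]
tcp_rot: [[-0.976, 0.217, 0.0], [0.217, 0.976, -0.001], [-0.0, -0.001, -1.0]]
force: [-4.6, 2.3, 19.6]
opening: 0.005
grasp_force: 9.8
```

{"method": "carry_out", "body": {"deltas": [[[0,0,0.006,0,0,0,1],[0,0,0.006,0,0,0,1],[0,0,0.006,0,0,0,1],[0,0,0.006,0,0,0,1],[0,0,0.006,0,0,0,1],[0,0,0.006,0,0,0,1],[0,0,0.006,0,0,0,1],[0,0,0.006,0,0,0,1],[0,0,0.006,0,0,0,1],[0,0,0.006,0,0,0,1]]]}}

```text
time_s: 23.0
position: [0.5033, -0.3055, 0.0661]
tcp_rot: [[-0.976, 0.217, 0.0], [0.217, 0.976, -0.001], [-0.001, -0.001, -1.0]]
force: [-4.9, 2.9, 24.4]
opening: 0.004
grasp_force: 12.2
```

It is fully down (0.0661). Hold, then release.

{"method": "carry_out", "body": {"deltas": [[[0,0,0,0,0,0,1],[0,0,0,0,0,0,1],[0,0,0,0,0,0,1],[0,0,0,0,0,0,1],[0,0,0,0,0,0,1],[0,0,0,0,0,0,1],[0,0,0,0,0,0,1],[0,0,0,0,0,0,1],[0,0,0,0,0,0,1],[0,0,0,0,0,0,1]]]}}

```text
time_s: 23.83
position: [0.5033, -0.3054, 0.0661]
tcp_rot: [[-0.976, 0.217, 0.0], [0.217, 0.976, -0.001], [-0.001, -0.001, -1.0]]
force: [-5.4, 3.6, 25.2]
opening: 0.007
grasp_force: 12.2
```

{"method": "carry_out", "body": {"deltas": [[[0,0,0,0,0,0,1],[0,0,0,0,0,0,1],[0,0,0,0,0,0,1],[0,0,0,0,0,0,1],[0,0,0,0,0,0,1],[0,0,-0.05,0,0,0,1],[0,0,-0.1,0,0,0,1],[0,0,-0.2,0,0,0,1],[0,0,-0.35,0,0,0,1],[0,0,-0.5,0,0,0,1]]]}}

```text
time_s: 24.67
position: [0.5028, -0.3048, 0.1372]
tcp_rot: [[-0.976, 0.217, -0.002], [0.217, 0.976, 0.002], [0.002, 0.001, -1.0]]
force: [0.4, -0.5, -0.1]
opening: 0.007
grasp_force: 0.0
```

{"method": "carry_out", "body": {"deltas": [[[0,0,-0.2,0,0,0,1],[-0.1,0,-0.4,0,0,0,1],[-0.2,0,-0.6,0,0,0,1],[-0.3,0,-0.6,0,0,0,1],[-0.4,0,-0.6,0,0,0,1],[-0.5,0,-0.6,0,0,0,1],[-0.6,0,-0.6,0,0,0,1],[-0.7,0,-0.6,0,0,0,1],[-0.7,0,-0.6,0,0,0,1],[-0.7,0,-0.6,0,0,0,1]]]}}

```text
time_s: 25.5
position: [0.6057, -0.3279, 0.2265]
tcp_rot: [[-0.976, 0.217, -0.001], [0.217, 0.976, 0.001], [0.001, 0.001, -1.0]]
force: [-0.0, 1.2, -0.1]
opening: 0.01
grasp_force: 0.0
```

```bash
python3 look.py w7;python3 - <<'E'
from h import *
a=capture('scene')[130:310,150:380];cv2.imwrite('pics/end.png',cv2.resize(a,(690,540),interpolation=cv2.INTER_CUBIC)[...,::-1])
E
```

```text
25.5 [ 0.60570361 -0.32788823  0.22651501]
orange [(np.int32(800), [422.2, 96.8])]
blue [(np.int32(840), [249.1, 78.3])]
green []
red [(np.int32(375), [50.5, 100.5])]
yellow [(np.int32(114), [286.3, 70.6]), (np.int32(96), [220.2, 106.7]), (np.int32(385), [440.9, 181.0])]
```

View pics/end.png

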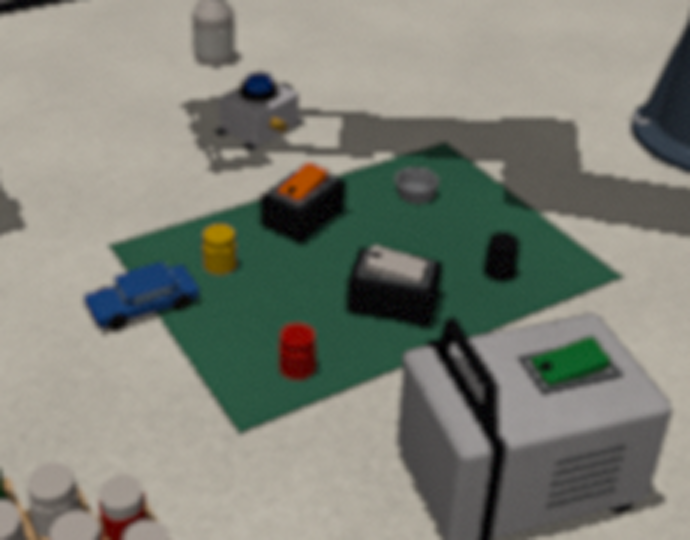

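The final view shows both rockers tipped over with their dots down, the button up again, the lamp unchanged and everything in place.

```bash
python3 -c "
from rig import job
print(job.hand_in())"
```

```text
the job is handed in; nothing more can be done
None
```

The job is handed in: the orange rocker, then the green, went fully over to their stops, and the blue button was held fully down for a little over 2 s and released; the lamp stayed off and nothing else on the bench visibly moved.

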